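# Stand the toppled canisters back up in the display row

## Robot

A 6-joint arm with a two-finger parallel gripper is mounted at the origin on the work surface. World frame = base frame: x ahead of the robot, y to its left, z up, the work surface at z = 0. Lengths are in m, angles in rad, forces in N, time in s.
With the tool pointing down it reaches from about 0.25 to 0.85 m from the base axis. Payload 12.5 kg.
Tool frame: the origin (TCP) lies midway between the tips of the shut fingers; the grasp point (between the pads) lies 19 mm behind it; z points along the fingers, y is the line along which they close (so a half turn about z gives the same grasp; the last joint's range is limited). The gripper opens to 93 mm and grips with 3 to 60 N. Pads are 15 mm wide; open, the fingers measure 128 mm over their backs; the gripper's body (75 mm by 188 mm) begins 65 mm behind the grasp point.
Start: joints at [-1.413, 0.351, 1.652, -0, 1.139, -0.085], TCP at [0.132, -0.534, 0.219] pointing down, gripper open.
Joint ranges: [-2.75, 2.75], [-0.79, 2.1], [0.01, 2.65], [-1.57, 4.71], [0.07, 3.14], [-2.87, 2.87]. Speed limits (rad/s): [2.22, 2.22, 2.79, 3.14, 3.14, 3.14].

## Interface

Orientations are given as a unit quaternion [w, x, y, z].
In Python, from cell import manip, imaging gives the robot as it stands. The module is installed in compiled form; this text tells all that it offers.
- The arm moves only by the tool arm_command, never from a script. Its argument "targets" is a list of rows, each a list of 7 numbers: the shift along the tool's x, y, z in mm, then the turn, a rotation vector about the tool's x, y, z in degrees, then the closure, from 0 (fully open) to 1 (shut). A call has 1 to 12 rows; each row shifts and turns the commanded pose from where the row before left it, along the tool's axes as they then stand; what a row does not reach is not made up. A row lasts 1/12 s, in which the tool goes at most 41.7 mm and 7.16 degrees, less where a joint would pass 70% of its speed; a pose out of reach is approached as far as the arm can. A call is refused whole if a number of a shift passes 41.7 or a number of a turn 7.16, either way. A call with a gripper value outside its range is refused whole. The fingers move at their own pace and stop on an object; "grip_force" is the grip in N (left out, the last holds). Time passes only in rows, so rows that do not move let the fingers close. It gives the time, the measured TCP pose, the force, the opening and the grip force at its end, in the units of the state.
- manip.sense(): the state, without advancing time (a new reading comes with each control period).
- imaging.read_camera(name): name is "scene" or "side" or "wrist"; returns a dict with "image" (400x640x3 uint8, red, green, blue), "range_z" (400x640 float32, m along the optical axis (not along the pixel's ray), 0 where there is no reading), "fx", "fy", "cx", "cy" (pixels), "T" (4x4, takes a point from camera to world coordinates); the wrist camera has in their place "T_tool_cam" (4x4, takes a point from camera to tool coordinates, whose origin is the TCP and whose axes are the flange's). Camera axes: x right, y up, looking along -z (the intrinsics and any distortion apply to the point x, -y, -z); pixel columns grow to the right and rows downward; lengths in m; the calibration is good to about 2 mm. A picture is of the moment at which its call begins: read the wrist's pose just before it.
- manip.sign_off(): hands the job in; it is judged then, once.
Trained networks look in a picture, given as the dict that the camera call returned (one of the last four; its "shot" number tells which), for a name from the list of things; names that differ only in an ending like _2 or _b are one class to them, and where a whole thing is asked for, a point or a joint stands for the part that bears it (a point fixed in the world has none). Each returns a list of dicts, best first, with "p" (0 to 1); they miss things now and then, are a little off and sometimes report something else, mostly with a low value. They report only what shows in the picture. A call takes as long as a camera call. They do not tell look-alikes from the thing itself.
- imaging.search_frame(picture, thing): "at" ([x, y, z] in m, in world coordinates, good to about 4 mm: the middle of the surface that is visible of it).
The state is a dict: "clock": time; "joint_positions": joint angles; "joint_vel": joint speeds; "joint_efforts": joint torques, N m; "tool_pos": TCP position; "ee_rot": TCP orientation; "force": force on the tool from outside, world axes, zero at the start; "ft_torque": the same for the moment, N m; "opening": finger opening in m; "gripper_force": force on a finger pad.
Only numpy, scipy, OpenCV 4.12 (cv2) and the standard library are available. Lean on these libraries where they do the work, as an engineer would, in place of code of your own. Each camera call takes 0.05 s, during which the arm holds its last target. There are 200 camera calls.

## Task

Two of the printed canisters have toppled onto the table: stand them upright again in the two gaps of the display lane, the round one between the tall round canister and the plain cylinder, the square one between the tall square canister and the plain cylinder, with its sides square to the lane. Only when both are standing in the row, push the sliding guard rail fully home against the row so that they cannot topple again. Leave the three canisters that are already standing, and the other exhibits on the table, where they are.

Things in the scene. Friction and masses are not known exactly. Their poses are not given: they have to be found in the camera images.
- can_round: Toppled round canister, grey with a black twelve-sided lid, 105 mm tall. Foot (lowest 8 mm) diameter 48, body diameter 45, lid (top 22 mm) 48 across its flats. Mass about 0.15 kg. Origin: middle of its axis, 52.5 mm from either end; z runs along its axis towards the lid. It starts lying on the table.
- can_square: Toppled square canister, grey with a black twelve-sided lid, 105 mm tall. Body 46 x 46 mm and 83 mm tall, lid (top 22 mm) 43 across its flats. Mass about 0.15 kg. Origin: middle of its axis, 52.5 mm from either end; z runs along its axis towards the lid, x and y are square to its side faces. It starts lying on one side face on the table.
- tall_round: Tall round canister standing at one end of the lane's row (either end), 125 mm tall, otherwise shaped like the toppled round one (48 mm across). Origin: centre of its underside.
- tall_plain: Plain grey cylinder without a lid, diameter 46 mm, 125 mm tall, standing in the middle of the lane's row. Origin: centre of its underside.
- tall_square: Tall square canister standing at the other end of the lane's row, 125 mm tall, otherwise shaped like the toppled square one (46 mm sides, parallel to the lane). Origin: centre of its underside.
- lane: Display lane, dark grey floor, white rails, fixed. Origin: on the table under the middle of the row; x runs along the row, y across it away from the guard rail. Floor slab 310 mm long, y = -114 to +36 mm, top at z = 4 mm. Fixed back rail: inner face at y = +28 mm, top at z = 36 mm. End strips at x = +-151 mm, 14 mm high. The row is on y = 0, neighbours about 116 mm apart.
- guard (a joint): Position (m) of the guard rail, a white bar 288 mm long in the lane's x, 8 to 34 mm above the table, sliding across the lane. 0: fully home, inner face at the lane's y = -28 mm; it grows as the rail moves away from the row (lane's -y), to 0.055. It starts open and slides with about 2 N.
- guard_pad (a point): Middle of the top outer edge of the thumb pad that stands 54 mm out in front of the guard rail's inner face on a stem. The pad is 50 mm long in the lane's x and reaches from 6 to 36 mm above the table; this point is on its outer face, 36 mm above the table, and moves with the rail. Pushing the pad towards the lane's +y closes the rail.
- nut: Exhibit, leave alone: dark hexagon nut 24 mm across flats, 12 mm high. Origin: centre of its underside.
- gear: Exhibit, leave alone: grey toothed disc, 46 mm across, 10 mm high. Origin: centre of its underside.
- mouse: Exhibit, leave alone: black and blue mouse-shaped case, 62 x 112 x 30 mm (x, y, z). Origin: on its underside.
- red_frame: Exhibit, leave alone: flat red lattice frame, 190 x 80 x 12 mm. Origin: on its underside.
- phone_stand: Exhibit, leave alone: black phone stand, 75 x 60 mm, 73 mm high. Origin: centre of its underside.
- bracket: Exhibit, leave alone: grey U bracket, 70 x 35 mm, 46 mm high. Origin: centre of its underside.
- spanner: Exhibit, leave alone: printed spanner, 150 mm long, lying along its x. Origin: on its underside.
There are look-alikes about, which are no part of the job. Leave any yellow look-alike of the can_square alone. What is shaped like the can_round but pink or yellow is not meant.

How it is judged:
On the way, in this order (a step that is already met when the one before it is completed fails the run):
1. both toppled canisters stand upright in their gaps while the guard rail is still open (at least 20 mm) (horizontal distance between can_round and tall_round below 0.07 m and horizontal distance between each of can_round, can_square and tall_plain below 0.07 m and y of can_round in the frame of lane between -0.008 and 0.008 m and z of can_round in the frame of lane between 0.0525 and 0.0605 m and angle between each of can_round, can_square's own z axis and vertical below 0.08 rad and horizontal distance between can_square and tall_square below 0.07 m and y of can_square in the frame of lane between -0.008 and 0.008 m and z of can_square in the frame of lane between 0.0525 and 0.0605 m and value of joint guard above 0.02 m), for 0.2 s.
2. the guard rail is pushed home (within 4 mm) (value of joint guard below 0.004 m), for 0.2 s.
At the end, for the whole second after the job is handed in: Round can < 70 mm from tall round and plain cylinder, square can < 70 mm from tall square and plain cylinder (centres); both on the floor, upright to 0.08 rad, 8 mm of row line, at rest; square sides true to 0.15 rad; rail home to 4 mm; neighbours upright, moved < 15 mm; other exhibits < 20 mm (horizontal distance between can_round and tall_round below 0.07 m and horizontal distance between each of can_round, can_square and tall_plain below 0.07 m and y of can_round in the frame of lane between -0.008 and 0.008 m and z of can_round in the frame of lane between 0.0525 and 0.0605 m and angle between each of can_round, can_square, tall_round, tall_plain, tall_square's own z axis and vertical below 0.08 rad and horizontal distance between can_square and tall_square below 0.07 m and y of can_square in the frame of lane between -0.008 and 0.008 m and z of can_square in the frame of lane between 0.0525 and 0.0605 m and linear speed of each of can_round, can_square below 0.02 m/s and (angle between the x axis of can_square and the x axis of lane, either way round below 0.15 rad or angle between the x axis of can_square and the y axis of lane, either way round below 0.15 rad) and value of joint guard below 0.004 m and distance of each of tall_round, tall_plain, tall_square from where it was at the start of the episode below 0.015 m and distance of each of nut, gear, mouse, red_frame, phone_stand, bracket, spanner from where it was at the start of the episode below 0.02 m); the robot touches nothing.
It fails at once if a canister that was standing is knocked over (angle between any of tall_round, tall_plain, tall_square's own z axis and vertical above 0.5 rad).
It fails at once if another exhibit is shifted by more than 30 mm (distance of any of nut, gear, mouse, red_frame, phone_stand, bracket, spanner from where it was at the start of the episode above 0.03 m).
It also fails if it takes over 72 s, if anything falls off the work surface, if the arm or the gripper's body presses on something with over 40 N, if the wrist force passes 120 N, or if a joint passes its speed limit or range.

## Working session

There is one attempt and no reset: what is moved stays moved. The work goes in short steps, Python scripts to look and compute and a tool call to move; the robot and the scene stay as the last step left them, time stands still between calls to the robot, and variables do not carry over. Pictures are saved under pics/ and viewed, at most 10 in all, crops included, and the job is handed in when it is done.

Besides the shell and the picture viewer there is one more tool, called after ">>>" in YAML: its name, and indented under it one key for each argument. arm_command: Moves the arm, as the interface text tells. Its arguments: {"type":"object","properties":{"targets":{"type":"array"},"grip_force":{"type":"number"}},"required":["targets"]}

```bash
mkdir -p pics
cat > h.py <<'E'
import numpy as np, cv2
from cell import manip, imaging
from scipy.spatial.transform import Rotation as R
def cloud(p, T=None):
    T = p["T"] if T is None else T
    z=p["range_z"]; v,u=np.mgrid[:400,:640]
    c=np.stack([(u-p["cx"])/p["fx"]*z,-(v-p["cy"])/p["fy"]*z,-z],-1)
    w=c@T[:3,:3].T+T[:3,3]; w[z==0]=np.nan
    return w
def proj(p,X,T=None):
    T=p["T"] if T is None else T
    c=np.linalg.inv(T)@np.append(X,1)
    return [round(float(p["cx"]+p["fx"]*c[0]/-c[2])),round(float(p["cy"]-p["fy"]*c[1]/-c[2]))]
def save(p,n): cv2.imwrite("pics/"+n,p["image"][:,:,::-1])
def toolT(s=None):
    s=s or manip.sense(); q=s["ee_rot"]
    T=np.eye(4); T[:3,:3]=R.from_quat([q[1],q[2],q[3],q[0]]).as_matrix(); T[:3,3]=s["tool_pos"]; return T
E
python3 - <<'E'
from h import *
for n in ["scene","side"]:
    p=imaging.read_camera(n); save(p,n+"0.png"); np.savez("pics/"+n+"0.npz",w=cloud(p),im=p["image"])
    for t in ["can_round","can_square","tall_round","tall_plain","tall_square","lane","guard_pad"]:
        for d in imaging.search_frame(p,t)[:4]:
            print(n,t,np.round(d["at"],3),round(d["p"],2),proj(p,d["at"]))
s=manip.sense(); print(s["clock"],s["tool_pos"],s["ee_rot"],s["opening"]); print(toolT()[:3,:3].round(3))
E
```

```text
scene can_round [ 0.249 -0.317  0.042] 0.76 [167, 171]
scene can_round [ 0.588 -0.266  0.043] 0.66 [228, 272]
scene can_round [ 0.445 -0.294  0.043] 0.66 [197, 227]
scene can_square [ 0.645 -0.096  0.047] 0.9 [306, 262]
scene can_square [ 0.361 -0.093  0.049] 0.81 [261, 170]
scene can_square [ 0.504 -0.07   0.045] 0.77 [291, 210]
scene can_square [0.663 0.213 0.104] 0.51 [428, 205]
scene tall_plain [0.547 0.196 0.098] 0.71 [395, 172]
scene tall_square [0.441 0.195 0.089] 0.79 [373, 144]
scene tall_square [0.663 0.214 0.107] 0.22 [428, 204]
scene lane [0.57  0.161 0.006] 0.62 [382, 203]
scene guard_pad [0.556 0.126 0.024] 0.9 [369, 200]
side can_round [ 0.561 -0.257  0.034] 0.91 [373, 167]
side can_round [ 0.434 -0.25   0.037] 0.62 [408, 181]
side can_square [ 0.339 -0.068  0.042] 0.98 [400, 219]
side can_square [ 0.478 -0.048  0.044] 0.86 [350, 200]
side can_square [ 0.626 -0.079  0.037] 0.62 [317, 179]
side can_square [0.644 0.229 0.086] 0.19 [217, 205]
side tall_round [0.642 0.227 0.088] 0.89 [218, 204]
side tall_plain [0.524 0.217 0.092] 0.76 [254, 221]
side tall_square [0.412 0.215 0.085] 0.93 [290, 246]
side lane [0.506 0.207 0.011] 0.95 [266, 252]
side guard_pad [0.47  0.126 0.027] 0.74 [303, 237]
0.8 [ 0.132246   -0.53384315  0.21862908] [-1.84470027e-05  9.92640706e-01  1.21096774e-01 -3.87453698e-06] 0.09261672668292147
[[ 0.971  0.24  -0.   ]
 [ 0.24  -0.971  0.   ]
 [-0.    -0.    -1.   ]]
```

View pics/scene0.png

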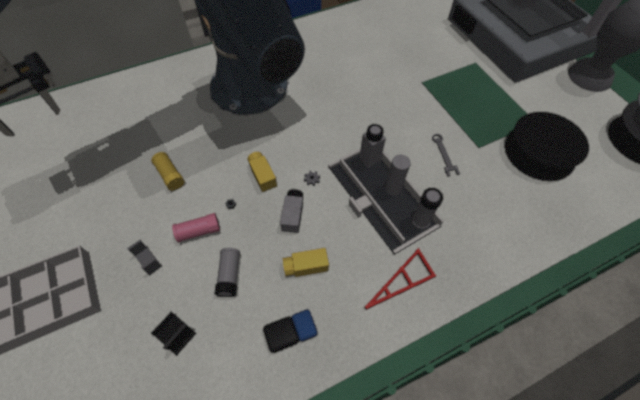

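View pics/side0.png

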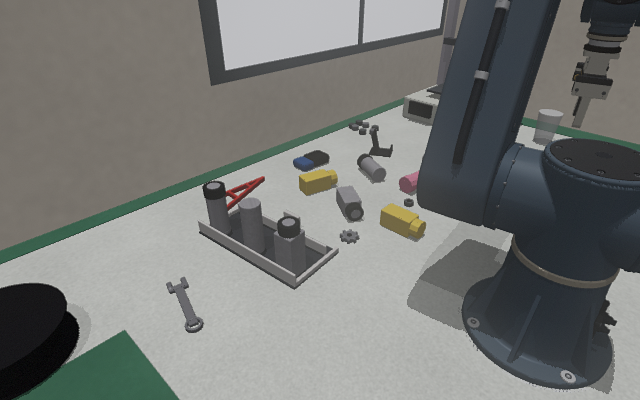

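Run:
```python
from h import *
A={n:np.load(f"pics/{n}0.npz") for n in ["scene","side"]}
def near(c,r,lo,hi):
    o=[]
    for n in A:
        w=A[n]["w"]; m=(np.hypot(w[...,0]-c[0],w[...,1]-c[1])<r)&(w[...,2]>lo)&(w[...,2]<hi)
        o.append(w[m]); print(n,m.sum(),end=' ')
    return o
w=A["scene"]["w"]; m=(np.hypot(w[...,0]-.5,w[...,1]+.1)<.3); print("table z", np.nanpercentile(w[...,2][m],[10,50]), np.nanpercentile(A["side"]["w"][...,2][(np.hypot(A["side"]["w"][...,0]-.5,A["side"]["w"][...,1]+.1)<.2)],[10,50]))
for nm,c in [("round",(.58,-.26)),("square",(.49,-.06))]:
    for P in near(c,.085,.015,.07):
        if len(P)<30: continue
        (x,y),(l,wd),a=cv2.minAreaRect(P[:,:2].astype(np.float32)); print(nm,len(P),"rect",round(x,4),round(y,4),round(l,4),round(wd,4),round(a,1),"zmax",np.percentile(P[:,2],[90,98]).round(4))
for nm,c in [("tsq",(.43,.205)),("tpl",(.535,.21)),("trd",(.65,.225))]:
    for P in near(c,.06,.112,.14):
        if len(P)<5: continue
        (x,y),(l,wd),a=cv2.minAreaRect(P[:,:2].astype(np.float32)); print(nm,"rect",round(x,4),round(y,4),round(l,3),round(wd,3),round(a,1),P[:,2].max().round(3))
```

```text
table z [-0.00133315  0.00137076] [-0.00078478  0.00103875]
scene 958 side 416 round 958 rect 0.5788 -0.2667 0.0484 0.1077 64.0 zmax [0.048  0.0497]
round 416 rect 0.5789 -0.2653 0.0458 0.1097 65.8 zmax [0.0469 0.0489]
scene 769 side 615 square 769 rect 0.4942 -0.0635 0.0464 0.1076 57.3 zmax [0.0479 0.0491]
square 615 rect 0.492 -0.0626 0.0467 0.1073 57.6 zmax [0.0469 0.0478]
scene 247 side 381 tsq rect 0.4273 0.205 0.042 0.047 60.4 0.132
tsq rect 0.4272 0.2048 0.044 0.044 41.8 0.131
scene 283 side 332 tpl rect 0.5419 0.2112 0.043 0.045 69.0 0.132
tpl rect 0.5405 0.213 0.047 0.043 7.6 0.131
scene 380 side 327 trd rect 0.6576 0.2239 0.048 0.049 64.0 0.133
trd rect 0.6559 0.2247 0.048 0.05 67.7 0.132
```

Run:
```python
from h import *
w=np.load("pics/scene0.npz")["w"]
for n,(u,v) in dict(mouseL=(270,337),mouseR=(310,325),stand=(173,333),brk=(145,258),nut=(231,203),gear=(312,178),ysq_low=(306,262),ysqL=(286,266),roundlid=(228,290),sqlid=(296,194),pink=(197,227),red=(370,302),yR=(167,171),ysqtop=(261,170)).items(): print(n,w[v,u].round(3))
im=np.load("pics/scene0.npz")["im"][150:310,180:340]
cv2.imwrite("pics/crop.png",cv2.resize(im,None,fx=3.5,fy=3.5,interpolation=cv2.INTER_CUBIC)[:,:,::-1])
```

```text
mouseL [ 0.759 -0.235  0.03 ]
mouseR [ 0.774 -0.147  0.027]
stand [ 0.652 -0.424  0.005]
brk [ 0.45  -0.437  0.007]
nut [ 0.399 -0.198  0.013]
gear [0.42  0.027 0.012]
ysq_low [ 0.646 -0.096  0.047]
ysqL [ 0.633 -0.141  0.044]
roundlid [ 0.629 -0.28   0.047]
sqlid [ 0.467 -0.04   0.046]
pink [ 0.446 -0.295  0.044]
red [ 0.785 -0.001  0.012]
yR [ 0.254 -0.317  0.047]
ysqtop [ 0.358 -0.093  0.045]
```

View pics/crop.png

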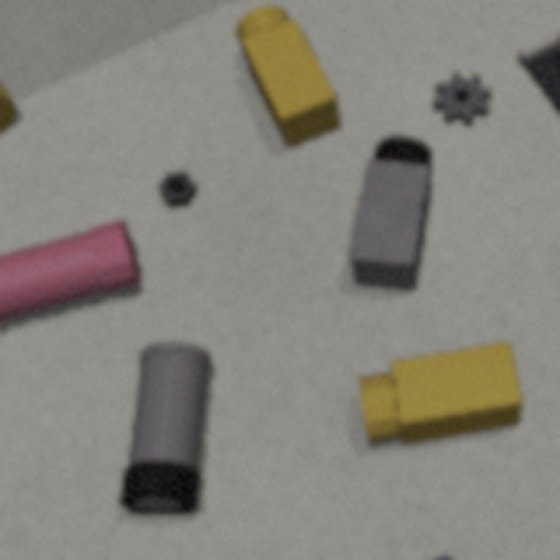

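>>> arm_command:
  targets:
    - [41, -12, 0, 0, 0, 0, 0]
    - [41, -12, 0, 0, 0, 0, 0]
    - [41, -12, 0, 0, 0, 0, 0]
    - [41, -12, 0, 0, 0, 0, 0]
    - [41, -12, 0, 0, 0, 0, 0]
    - [41, -12, 0, 0, 0, 0, 0]
    - [41, -12, 0, 0, 0, 0, 0]
    - [41, -12, 0, 0, 0, 0, 0]
    - [41, -12, 0, 0, 0, 0, 0]
    - [41, -12, 0, 0, 0, 0, 0]
    - [41, -12, 0, 0, 0, 0, 0]
    - [41, -12, 0, 0, 0, 0, 0]
  grip_force: 40

```text
clock: 1.8
tool_pos: [0.566, -0.2807, 0.2187]
ee_rot: [0.0, 0.993, 0.121, 0.0]
force: [0.4, -1.3, -0.4]
opening: 0.0932
gripper_force: 0.0
```

>>> arm_command:
  targets:
    - [0, 0, 0, 0, 0, 6.7, 0]
    - [0, 0, 0, 0, 0, 6.7, 0]
    - [0, 0, 0, 0, 0, 6.7, 0]
    - [0, 0, 0, 0, 0, 6.7, 0]
    - [0, 0, 0, 0, 0, 6.7, 0]
    - [0, 0, 0, 0, 0, 6.5, 0]
    - [0, 0, 20, 0, -5, 0, 0]
    - [0, 0, 20, 0, -5, 0, 0]
    - [0, 0, 20, 0, -5, 0, 0]
    - [0, 0, 20, 0, -5, 0, 0]
    - [0, 0, 0, 0, 0, 0, 0]

```text
clock: 2.72
tool_pos: [0.5534, -0.2767, 0.1343]
ee_rot: [-0.041, 0.958, -0.222, -0.175]
force: [0.6, -0.0, -0.6]
opening: 0.093
gripper_force: 0.0
```

```bash
cat >> h.py <<'E'
def go(pos,head,phi):
    """tool-frame shift (mm) and turn (deg) from the present pose to pos, tool x heading (deg), tilt phi about tool y"""
    T=toolT(); a=np.radians(head); x=np.array([np.cos(a),np.sin(a),0]); z=np.array([0,0,-1.]); y=np.cross(z,x)
    Rt=np.stack([x,y,z],1)@R.from_euler('y',phi,degrees=True).as_matrix()
    s=manip.sense()
    print("clock",round(s["clock"],2),"pos",np.round(s["tool_pos"],4),"j",np.round(s["joint_positions"],2),"open",round(s["opening"],4),"F",np.round(s["force"],1),
      "\n shift",(1000*T[:3,:3].T@(np.array(pos)-T[:3,3])).round(1),"turn",R.from_matrix(T[:3,:3].T@Rt).as_rotvec(degrees=True).round(1),"\n zax",T[:3,2].round(3),"xax",T[:3,0].round(3))
E
python3 -c "
from h import *
go((.5867,-.2698,.008),-26,-20)"
```

```text
clock 2.72 pos [ 0.5534 -0.2767  0.1343] j [-0.53  0.76  1.24 -0.03  1.5   1.5 ] open 0.093 F [ 0.6 -0.  -0.6] 
 shift [ 69.7 -20.8 108.7] turn [-0.1  0.7 -0.1] 
 zax [-0.317  0.156 -0.936] xax [ 0.84  -0.411 -0.353]
```

>>> arm_command:
  targets:
    - [12, -11, 0, 0, 0, 0, 0]
    - [12, -10, 0, 0, 0, 0, 0]
    - [12, 0, 25, 0, 0, 0, 0]
    - [12, 0, 25, 0, 0, 0, 0]
    - [11, 0, 25, 0, 0, 0, 0]
    - [11, 0, 17, 0, 0, 0, 0]
    - [0, 0, 17, 0, 0, 0, 0]
    - [0, 0, 0, 0, 0, 0, 0]
    - [0, 0, 0, 0, 0, 0, 0]

```text
clock: 3.47
tool_pos: [0.59, -0.2713, 0.0143]
ee_rot: [-0.039, 0.96, -0.222, -0.168]
force: [-0.3, -0.2, -0.3]
opening: 0.093
gripper_force: 0.0
```

>>> arm_command:
  targets:
    - [0, 0, 0, 0, 0, 0, 1]
    - [0, 0, 0, 0, 0, 0, 1]
    - [0, 0, 0, 0, 0, 0, 1]
    - [0, 0, 0, 0, 0, 0, 1]
    - [0, 0, 0, 0, 0, 0, 1]
    - [0, 0, 0, 0, 0, 0, 1]
    - [0, 0, 0, 0, 0, 0, 1]
    - [0, 0, 0, 0, 0, 0, 1]

```text
clock: 4.13
tool_pos: [0.5898, -0.2714, 0.0134]
ee_rot: [-0.039, 0.959, -0.222, -0.169]
force: [0.4, -0.5, -0.2]
opening: 0.0445
gripper_force: 33.6
```

```bash
python3 -c "
from h import *
go((.5,-.19,.25),94,-20); print(manip.sense()['gripper_force'])"
```

```text
clock 4.13 pos [ 0.5898 -0.2714  0.0134] j [-0.5   0.95  1.19 -0.01  1.35  1.54] open 0.0445 F [ 0.4 -0.5 -0.2] 
 shift [-190.3  -33.6 -182.6] turn [ -41.1    0.  -112.8] 
 zax [-0.307  0.15  -0.94 ] xax [ 0.844 -0.413 -0.342]
33.62361252307892
```

>>> arm_command:
  targets:
    - [0, 0, -20, 0, 0, 0, 1]
    - [-10, 0, -40, 0, 0, 0, 1]
    - [-10, 0, -40, 0, 5, 0, 1]
    - [-20, 0, -40, 0, 5, 0, 1]
    - [-20, 0, -40, 0, 5, 0, 1]
    - [-20, 0, -20, 0, 5, 0, 1]
    - [-20, 0, 0, 0, 0, -7, 1]
    - [0, 0, 0, 0, 0, -7, 1]
    - [0, 0, 0, 0, 0, -7, 1]
    - [0, 0, 0, 0, 0, -7, 1]
    - [0, 0, 0, 0, 0, -7, 1]
    - [0, 0, 0, 0, 0, -7, 1]

```text
clock: 5.13
tool_pos: [0.551, -0.2522, 0.2164]
ee_rot: [-0.0, 0.99, 0.141, -0.0]
force: [-0.3, -0.5, -2.2]
opening: 0.0441
gripper_force: 40.0
```

>>> arm_command:
  targets:
    - [0, 0, 0, 0, 0, -7, 1]
    - [0, 0, 0, 0, 0, -7, 1]
    - [0, 0, 0, 0, 0, -7, 1]
    - [0, 0, 0, 0, 0, -7, 1]
    - [0, 0, 0, 0, 0, -7, 1]
    - [0, 0, 0, 0, 0, -7, 1]
    - [0, 0, 0, 0, 0, -7, 1]
    - [0, 0, 0, 0, 0, -7, 1]
    - [0, 0, 0, 0, 0, -7, 1]
    - [0, 0, 0, 0, 0, -7, 1]
    - [0, 0, 0, 0, 0, -7, 1]
    - [0, 0, 0, 0, 0, 0, 1]

```text
clock: 6.13
tool_pos: [0.551, -0.2522, 0.2163]
ee_rot: [-0.0, 0.687, 0.727, -0.0]
force: [0.4, 0.8, -2.1]
opening: 0.0441
gripper_force: 40.0
```

```bash
python3 -c "
from h import *
go((.5,-.19,.15),94,0); print(manip.sense()['gripper_force'])"
```

```text
clock 6.13 pos [ 0.551  -0.2522  0.2163] j [-0.51  0.45  1.5  -0.    1.19 -0.56] open 0.0441 F [ 0.4  0.8 -2.1] 
 shift [ 65.  -47.3  66.4] turn [-0.  -0.  -0.8] 
 zax [-0.001  0.    -1.   ] xax [-0.056  0.998  0.   ]
39.98986065387726
```

>>> arm_command:
  targets:
    - [0, -12, 0, 0, 7, 0, 1]
    - [0, -12, 0, 0, 7, 0, 1]
    - [0, -12, 0, 0, 7, 0, 1]
    - [0, -12, 0, 0, 7, 0, 1]
    - [0, 0, 0, 0, 7, 0, 1]
    - [0, 0, 0, 0, 7, 0, 1]
    - [0, 0, 0, 0, 7, 0, 1]
    - [0, 0, 0, 0, 7, 0, 1]
    - [0, 0, 0, 0, 7, 0, 1]
    - [0, 0, 0, 0, 7, 0, 1]
    - [0, 0, 0, 0, 0, 0, 1]
    - [0, 0, 0, 0, 0, 0, 1]

```text
clock: 7.13
tool_pos: [0.5031, -0.255, 0.215]
ee_rot: [-0.416, 0.566, 0.593, 0.394]
force: [0.5, 0.6, -1.3]
opening: 0.0442
gripper_force: 40.0
```

```bash
python3 -c "
from h import *
go((.5,-.19,.07),94,70); print(manip.sense()['gripper_force'])
p=imaging.read_camera('scene'); save(p,'s1.png')
T=toolT(); G=T[:3,3]-.019*T[:3,2]
w=cloud(p); m=(np.linalg.norm(w-G,axis=-1)<.1)
u=proj(p,G); print(u)
cv2.imwrite('pics/s1c.png',cv2.resize(p['image'][u[1]-75:u[1]+75,u[0]-75:u[0]+75],None,fx=4,fy=4)[:,:,::-1])
"
```

```text
clock 7.13 pos [ 0.5031 -0.255   0.215 ] j [-0.85  0.87  1.24  0.71  2.04 -0.93] open 0.0442 F [ 0.5  0.6 -1.3] 
 shift [-113.8    0.8  110.9] turn [ 1.   0.1 -0.6] 
 zax [-0.048  0.938 -0.343] xax [-0.013  0.343  0.939]
39.99334752559662
[193, 206]
```

View pics/s1c.png

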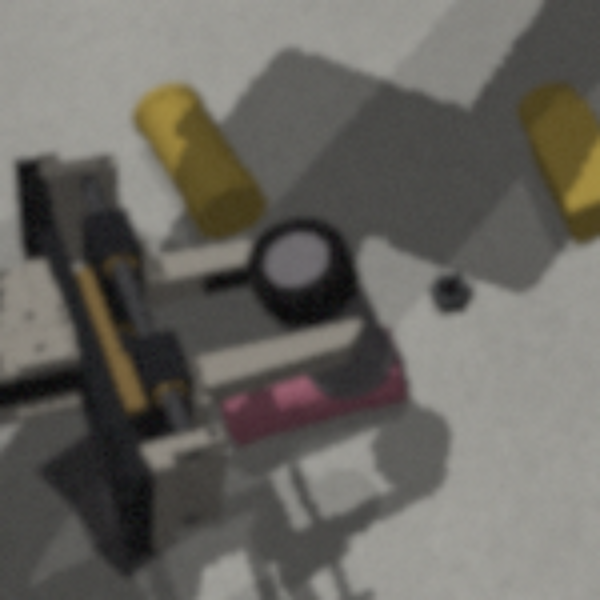

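>>> arm_command:
  targets:
    - [11, 0, 30, 0, 0, 0, 1]
    - [11, 0, 31, 0, 0, 0, 1]
    - [-30, 0, 11, 0, 0, 0, 1]
    - [-30, 0, 11, 0, 0, 0, 1]
    - [-30, 0, 11, 0, 0, 0, 1]
    - [-26, 0, 9, 0, 0, 0, 1]
    - [-14, 0, 5, 0, 0, 0, 1]
    - [-6, 0, 2, 0, 0, 0, 1]
    - [0, 0, 0, 0, 0, 0, 1]
    - [0, 0, 0, 0, 0, 0, 1]

```text
clock: 8.02
tool_pos: [0.5005, -0.1909, 0.0733]
ee_rot: [-0.415, 0.564, 0.595, 0.395]
force: [-0.4, -0.6, -1.7]
opening: 0.0441
gripper_force: 40.0
```

```bash
python3 -c "
from h import *
go((.5,-.19,.066),94,70)"
```

```text
clock 8.02 pos [ 0.5005 -0.1909  0.0733] j [-0.79  1.01  1.38  0.7   1.8  -1.09] open 0.0441 F [-0.4 -0.6 -1.7] 
 shift [-6.5 -0.5  3.4] turn [ 1.   0.1 -0.3] 
 zax [-0.047  0.938 -0.344] xax [-0.019  0.344  0.939]
```

>>> arm_command:
  targets:
    - [-1.9, 0, 0.7, 0, 0, 0, 1]
    - [-1.9, 0, 0.7, 0, 0, 0, 1]
    - [-1.9, 0, 0.7, 0, 0, 0, 1]
    - [0, 0, 0, 0, 0, 0, 1]

```text
clock: 8.35
tool_pos: [0.5, -0.1905, 0.0658]
ee_rot: [-0.416, 0.564, 0.594, 0.395]
force: [0.3, 0.1, -1.0]
opening: 0.0444
gripper_force: 40.0
```

>>> arm_command:
  targets:
    - [-0.9, 0, 0.3, 0, 0, 0, 1]
    - [0, 0, 0, 0, 0, 0, 1]

```text
clock: 8.52
tool_pos: [0.4999, -0.1905, 0.0648]
ee_rot: [-0.416, 0.564, 0.594, 0.395]
force: [-0.5, 0.2, -1.7]
opening: 0.0442
gripper_force: 40.0
```

>>> arm_command:
  targets:
    - [-0.9, 0, 0.3, 0, 0, 0, 1]
    - [0, 0, 0, 0, 0, 0, 1]

```text
clock: 8.68
tool_pos: [0.5, -0.1905, 0.064]
ee_rot: [-0.416, 0.564, 0.594, 0.395]
force: [-0.2, 0.5, 1.3]
opening: 0.0442
gripper_force: 40.0
```

>>> arm_command:
  targets:
    - [-0.9, 0, 0.3, 0, 0, 0, 1]
    - [0, 0, 0, 0, 0, 0, 1]

```text
clock: 8.85
tool_pos: [0.5001, -0.1904, 0.064]
ee_rot: [-0.416, 0.564, 0.594, 0.396]
force: [-0.2, 1.6, 7.9]
opening: 0.0441
gripper_force: 40.0
```

>>> arm_command:
  targets:
    - [-0.9, 0, 0.3, 0, 0, 0, 1]
    - [0, 0, 0, 0, 0, 0, 1]

```text
clock: 9.02
tool_pos: [0.5001, -0.1904, 0.0639]
ee_rot: [-0.417, 0.563, 0.593, 0.396]
force: [-1.5, 2.1, 13.7]
opening: 0.0443
gripper_force: 40.0
```

>>> arm_command:
  targets:
    - [1.5, 0, -0.5, 0, 0, 0, 1]
    - [0, 0, 0, 0, 0, 0, 0.5]
    - [0, 0, 0, 0, 0, 0, 0.3]
    - [0, 0, 0, 0, 0, 0, 0]
    - [0, 0, 0, 0, 0, 0, 0]
    - [0, 0, 0, 0, 0, 0, 0]
    - [0, 0, -15, 0, 0, 0, 0]
    - [0, 0, -35, 0, 0, 0, 0]
    - [0, 0, -35, 0, 0, 0, 0]
    - [20, 0, -20, 0, 0, 0, 0]
    - [40, 0, 0, 0, 0, 0, 0]
    - [40, 0, 0, 0, 0, 0, 0]

```text
clock: 10.02
tool_pos: [0.5028, -0.2555, 0.1936]
ee_rot: [-0.416, 0.565, 0.593, 0.396]
force: [0.7, -1.1, 0.5]
opening: 0.0928
gripper_force: 0.0
```

>>> arm_command:
  targets:
    - [40, 0, 0, 0, 0, 0, 0]
    - [20, 0, 0, 0, -7, 0, 0]
    - [0, 0, 0, 0, -7, 0, 0]
    - [0, 0, 0, 0, -7, 0, 0]
    - [0, 0, 0, 0, -7, 0, 0]
    - [0, 0, 0, 0, -7, 0, 0]
    - [0, 0, 0, 0, -7, 0, 0]
    - [0, 0, 0, 0, -7, 0, 0]
    - [0, 0, 0, 0, -7, 0, 0]
    - [0, 0, 0, 0, -7, 0, 0]
    - [0, 0, 0, 0, -7, 0, 0]
    - [0, 0, 0, 0, 0, 0, 0]

```text
clock: 11.02
tool_pos: [0.5023, -0.2324, 0.2508]
ee_rot: [0.003, 0.688, 0.726, -0.002]
force: [-0.5, 1.2, -0.4]
opening: 0.0928
gripper_force: 0.0
```

```bash
python3 -c "
from h import *
go((.5,-.208,.2),4.8,0)
for n in ['scene','side']:
    p=imaging.read_camera(n); w=cloud(p)
    m=(np.hypot(w[...,0]-.5,w[...,1]+.208)<.06)&(w[...,2]>.09)&(w[...,2]<.125); P=w[m]; print(n,m.sum())
    if m.sum()>5: print(cv2.minAreaRect(P[:,:2].astype(np.float32)),P[:,2].max())
"
```

```text
clock 11.02 pos [ 0.5023 -0.2324  0.2508] j [-0.52  0.32  1.61 -0.    1.21 -0.57] open 0.0928 F [-0.5  1.2 -0.4] 
 shift [24.8 -1.  50.6] turn [ 0.3  0.2 88.3] 
 zax [ 0.002 -0.006 -1.   ] xax [-0.054  0.999 -0.006]
scene 382
((0.5010515451431274, -0.19950857758522034), (0.0475802943110466, 0.049391500651836395), 86.35700225830078) 0.10959379801989699
side 194
((0.5014222860336304, -0.19942542910575867), (0.046177271753549576, 0.051713310182094574), 60.35849380493164) 0.10783098140907532
```

>>> arm_command:
  targets:
    - [16, -0.5, 0, 0, 0, 6.8, 0]
    - [0, 0, 0, 0, 0, 6.8, 0]
    - [0, 0, 0, 0, 0, 6.8, 0]
    - [0, 0, 0, 0, 0, 6.8, 0]
    - [0, 0, 0, 0, 0, 6.8, 0]
    - [0, 0, 0, 0, 0, 6.8, 0]
    - [0, 0, 0, 0, 0, 6.8, 0]
    - [0, 0, 0, 0, 0, 6.8, 0]
    - [0, 0, 0, 0, 0, 6.8, 0]
    - [0, 0, 0, 0, 0, 6.8, 0]
    - [0, 0, 0, 0, 0, 6.8, 0]
    - [0, 0, 0, 0, 0, 6.8, 0]

```text
clock: 12.12
tool_pos: [0.5007, -0.2194, 0.2492]
ee_rot: [-0.002, 0.995, 0.095, -0.0]
force: [0.1, -0.2, 0.2]
opening: 0.093
gripper_force: 0.0
```

>>> arm_command:
  targets:
    - [0, 0, 20, 0, 0, 6.8, 0]
    - [0, 0, 20, 0, 0, 0, 0]
    - [0, 0, 0, 0, 0, 0, 0]

```text
clock: 12.37
tool_pos: [0.4992, -0.2186, 0.2061]
ee_rot: [-0.003, 0.999, 0.038, -0.003]
force: [0.1, 0.5, -0.2]
opening: 0.0931
gripper_force: 0.0
```

```bash
python3 -c "
from h import *
go((.501,-.1995,.053),4.8,0)"
```

```text
clock 12.37 pos [ 0.4992 -0.2186  0.2061] j [-0.5   0.36  1.67  0.    1.12  0.99] open 0.0931 F [ 0.1  0.5 -0.2] 
 shift [  4.1 -18.  153.1] turn [-0.3  0.3 -0.4] 
 zax [-0.006  0.006 -1.   ] xax [ 0.997  0.077 -0.005]
```

>>> arm_command:
  targets:
    - [4, -18, 0, -0.3, 0.3, -0.4, 0]
    - [0, 0, 38, 0, 0, 0, 0]
    - [0, 0, 38, 0, 0, 0, 0]
    - [0, 0, 36, 0, 0, 0, 0]
    - [0, 0, 26, 0, 0, 0, 0]
    - [0, 0, 15, 0, 0, 0, 0]
    - [0, 0, 0, 0, 0, 0, 0]
    - [0, 0, 0, 0, 0, 0, 0.8]
    - [0, 0, 0, 0, 0, 0, 0.8]
    - [0, 0, 0, 0, 0, 0, 0.8]
    - [0, 0, 0, 0, 0, 0, 0.8]
    - [0, 0, 0, 0, 0, 0, 0.8]
  grip_force: 20

```text
clock: 13.37
tool_pos: [0.5047, -0.2011, 0.0577]
ee_rot: [0.003, 0.999, 0.043, 0.003]
force: [-0.7, -0.1, 0.6]
opening: 0.0644
gripper_force: 0.0
```

>>> arm_command:
  targets:
    - [0, 0, 0, 0, 0, 0, 0.9]
    - [0, 0, 0, 0, 0, 0, 1]
    - [0, 0, 0, 0, 0, 0, 1]
    - [0, 0, -10, 0, 0, 0, 1]
    - [0, 0, -40, 0, 0, 0, 1]
    - [0, 0, -40, 0, 0, 0, 1]
    - [0, 0, -40, 0, 0, 0, 1]
    - [0, 0, -40, 0, 0, 0, 1]
    - [0, 0, -20, 0, 0, 0, 1]
    - [0, 0, 0, 0, 0, 0, 1]
  grip_force: 30

```text
clock: 14.2
tool_pos: [0.5047, -0.2007, 0.2523]
ee_rot: [0.004, 0.999, 0.043, 0.006]
force: [0.6, -0.2, -1.5]
opening: 0.0483
gripper_force: 30.0
```

```bash
python3 -c "
from h import *
go((.599,.218,.2),4.8,0)"
```

```text
clock 14.2 pos [ 0.5047 -0.2007  0.2523] j [-0.46  0.3   1.64 -0.    1.19  1.02] open 0.0483 F [ 0.6 -0.2 -1.5] 
 shift [ 129.2 -409.5   50. ] turn [ 0.5 -0.7  0.1] 
 zax [ 0.013 -0.008 -1.   ] xax [0.996 0.086 0.012]
```

>>> arm_command:
  targets:
    - [12, -37, 0, 0.5, -0.7, 0, 1]
    - [12, -37, 0, 0, 0, 0, 1]
    - [12, -37, 0, 0, 0, 0, 1]
    - [12, -37, 0, 0, 0, 0, 1]
    - [12, -37, 0, 0, 0, 0, 1]
    - [12, -37, 0, 0, 0, 0, 1]
    - [12, -37, 0, 0, 0, 0, 1]
    - [12, -37, 0, 0, 0, 0, 1]
    - [12, -37, 0, 0, 0, 0, 1]
    - [12, -37, 0, 0, 0, 0, 1]
    - [12, -39, 0, 0, 0, 0, 1]
    - [0, 0, 0, 0, 0, 0, 1]

```text
clock: 15.2
tool_pos: [0.5993, 0.2246, 0.2454]
ee_rot: [-0.002, 0.999, 0.045, -0.004]
force: [0.2, 0.0, -1.5]
opening: 0.0488
gripper_force: 30.0
```

```bash
python3 -c "
from h import *
go((.6027,.218,.2),4.8,0)
T=toolT();c=T[:3,3]
for n in ['scene','side']:
    p=imaging.read_camera(n); w=cloud(p); save(p,n+'2.png')
    m=(np.hypot(w[...,0]-c[0],w[...,1]-c[1])<.035)&(w[...,2]<c[2]-.005)&(w[...,2]>.16); P=w[m]; print(n,m.sum(),P.min(0),P.max(0))
    q=P[P[:,2]<.235]; 
    for lo in (.195,.215): 
        s=q[abs(q[:,2]-lo)<.01]; print(lo,len(s),s[:,:2].min(0).round(4),s[:,:2].max(0).round(4), cv2.minEnclosingCircle(s[:,:2].astype(np.float32)))
    print(proj(p,c))
"
```

```text
clock 15.2 pos [0.5993 0.2246 0.2454] j [0.28 0.5  1.36 0.01 1.29 1.76] open 0.0488 F [ 0.2  0.  -1.5] 
 shift [ 3.2  7.1 45.4] turn [-0.3  0.5  0.4] 
 zax [-0.009  0.004 -1.   ] xax [ 0.996  0.09  -0.009]
scene 294 [0.57719311 0.20273485 0.18885451] [0.61955699 0.24181587 0.2403752 ]
0.195 107 [0.5772 0.2027] [0.6196 0.2418] ((0.5964071154594421, 0.22494666278362274), 0.023802343755960464)
0.215 120 [0.5793 0.2033] [0.6187 0.2374] ((0.5970454216003418, 0.22395150363445282), 0.022382253780961037)
[431, 146]
side 537 [0.56973662 0.20020636 0.18675754] [0.60465396 0.2462248  0.24041009]
0.195 173 [0.5697 0.2002] [0.6028 0.2462] ((0.5916022658348083, 0.2234201580286026), 0.023798370733857155)
0.215 203 [0.5706 0.2043] [0.6037 0.2456] ((0.5916976928710938, 0.2242300808429718), 0.02237253077328205)
[220, 145]
```

View pics/side2.png

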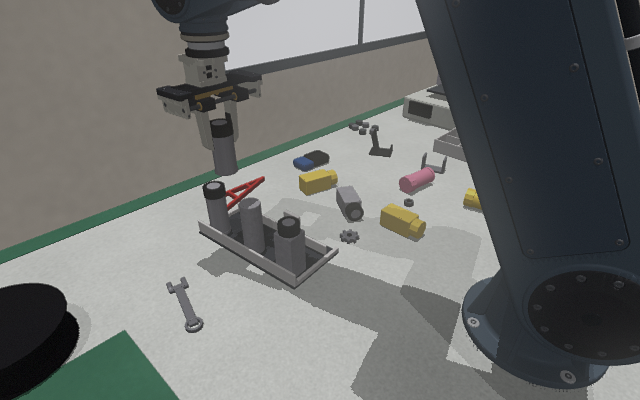

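>>> arm_command:
  targets:
    - [3.2, 7, 0, -0.3, 0.5, 0.4, 1]
    - [0, 0, 15, 0, 0, 0, 1]
    - [0, 0, 15, 0, 0, 0, 1]
    - [0, 0, 10, 0, 0, 0, 1]
    - [0, 0, 0, 0, 0, 0, 1]

```text
clock: 15.72
tool_pos: [0.6027, 0.2103, 0.2048]
ee_rot: [0.001, 0.999, 0.038, -0.001]
force: [-0.2, 0.4, -1.6]
opening: 0.0484
gripper_force: 30.0
```

```bash
python3 -c "
from h import *
go((.603,.218,.063),4.8,0)"
```

```text
clock 15.72 pos [0.6027 0.2103 0.2048] j [ 0.26  0.53  1.42 -0.    1.2   1.76] open 0.0484 F [-0.2  0.4 -1.6] 
 shift [  1.2  -8.1 141.7] turn [ 0.2  0.1 -0.4] 
 zax [-0.002 -0.003 -1.   ] xax [ 0.997  0.077 -0.002]
```

>>> arm_command:
  targets:
    - [1, -8, 0, 0, 0, -0.4, 1]
    - [0, 0, 20, 0, 0, 0, 1]
    - [0, 0, 20, 0, 0, 0, 1]
    - [0, 0, 15, 0, 0, 0, 1]
    - [0, 0, 0, 0, 0, 0, 1]
    - [0, 0, 0, 0, 0, 0, 1]
    - [0, 0, 0, 0, 0, 0, 1]

```text
clock: 16.3
tool_pos: [0.6049, 0.2203, 0.1538]
ee_rot: [0.001, 0.999, 0.043, 0.002]
force: [-0.1, -0.6, -0.8]
opening: 0.048
gripper_force: 30.0
```

```bash
python3 -c "
from h import *
go((.603,.218,.063),4.8,0)"
```

```text
clock 16.3 pos [0.6049 0.2203 0.1538] j [ 0.28  0.58  1.45 -0.    1.1   1.76] open 0.048 F [-0.1 -0.6 -0.8] 
 shift [-2.4  2.  90.8] turn [ 0.1 -0.2  0.1] 
 zax [ 0.004 -0.001 -1.   ] xax [0.996 0.086 0.004]
```

>>> arm_command:
  targets:
    - [-2, 2, 10, 0, 0, 0, 1]
    - [0, 0, 20, 0, 0, 0, 1]
    - [0, 0, 20, 0, 0, 0, 1]
    - [0, 0, 20, 0, 0, 0, 1]
    - [0, 0, 12, 0, 0, 0, 1]
    - [0, 0, 4, 0, 0, 0, 1]
    - [0, 0, 0, 0, 0, 0, 1]
    - [0, 0, 0, 0, 0, 0, 1]

```text
clock: 16.97
tool_pos: [0.603, 0.2178, 0.067]
ee_rot: [0.001, 0.999, 0.043, 0.002]
force: [0.1, 0.0, -0.9]
opening: 0.0484
gripper_force: 30.0
```

```bash
python3 -c "
from h import *
go((.603,.218,.063),4.8,0)
p=imaging.read_camera('side'); w=cloud(p)
for c in [(.5995,.218)]:
  for h in (.04,.06):
    m=(np.hypot(w[...,0]-c[0],w[...,1]-c[1])<.03)&(abs(w[...,2]-h)<.008); P=w[m]; print(len(P), P[:,:2].min(0) if len(P) else 0, P[:,:2].max(0) if len(P) else 0)
"
```

```text
clock 16.97 pos [0.603  0.2178 0.067 ] j [ 0.27  0.69  1.51 -0.    0.94  1.76] open 0.0484 F [ 0.1  0.  -0.9] 
 shift [ 0.  -0.2  4. ] turn [ 0.1 -0.2  0.1] 
 zax [ 0.003 -0.001 -1.   ] xax [0.996 0.086 0.003]
94 [0.57534461 0.21481215] [0.60946119 0.24718289]
93 [0.57527065 0.21685083] [0.60543898 0.24418709]
```

>>> arm_command:
  targets:
    - [0, 0, 2, 0, 0, 0, 1]
    - [0, 0, 2, 0, 0, 0, 1]
    - [0, 0, 0, 0, 0, 0, 1]

```text
clock: 17.27
tool_pos: [0.6024, 0.2176, 0.0621]
ee_rot: [0.001, 0.999, 0.043, 0.001]
force: [-0.5, 0.0, -2.0]
opening: 0.048
gripper_force: 30.0
```

>>> arm_command:
  targets:
    - [0, 0, 1, 0, 0, 0, 1]
    - [0, 0, 0, 0, 0, 0, 1]

```text
clock: 17.43
tool_pos: [0.6025, 0.2177, 0.0611]
ee_rot: [0.001, 0.999, 0.043, 0.001]
force: [0.1, -0.3, -2.1]
opening: 0.0485
gripper_force: 30.0
```

>>> arm_command:
  targets:
    - [0, 0, 1, 0, 0, 0, 1]
    - [0, 0, 0, 0, 0, 0, 1]

```text
clock: 17.6
tool_pos: [0.6029, 0.2178, 0.0611]
ee_rot: [0.001, 0.999, 0.043, 0.002]
force: [-2.7, -0.7, 6.9]
opening: 0.0482
gripper_force: 30.0
```

>>> arm_command:
  targets:
    - [0, 0, -0.7, 0, 0, 0, 1]
    - [0, 0, 0, 0, 0, 0, 0.5]
    - [0, 0, 0, 0, 0, 0, 0.3]
    - [0, 0, 0, 0, 0, 0, 0]
    - [0, 0, 0, 0, 0, 0, 0]
    - [0, 0, -15, 0, 0, 0, 0]
    - [0, 0, -35, 0, 0, 0, 0]
    - [0, 0, -40, 0, 0, 0, 0]
    - [0, 0, -40, 0, 0, 0, 0]
    - [0, 0, -30, 0, 0, 0, 0]
    - [0, 0, 0, 0, 0, 0, 0]
    - [0, 0, 0, 0, 0, 0, 0]

```text
clock: 18.6
tool_pos: [0.6027, 0.2181, 0.2223]
ee_rot: [0.0, 0.999, 0.043, 0.002]
force: [-0.5, -0.6, -1.1]
opening: 0.0928
gripper_force: 0.0
```

```bash
python3 -c "
from h import *
go((.478,-.055,.2),147.5,0)
for n in ['scene','side']:
    p=imaging.read_camera(n); w=cloud(p)
    for nm,c in [('tsq',(.43,.205)),('tpl',(.535,.21)),('trd',(.65,.225)),('round',(.598,.218))]:
        m=(np.hypot(w[...,0]-c[0],w[...,1]-c[1])<.04)&(w[...,2]>(.09 if nm=='round' else .112))&(w[...,2]<(.118 if nm=='round' else .14)); P=w[m]; print(n,nm,m.sum())
        if m.sum()>5: print(np.round(cv2.minAreaRect(P[:,:2].astype(np.float32))[0],4),P[:,2].max())
"
```

```text
clock 18.6 pos [0.6027 0.2181 0.2223] j [ 0.28  0.51  1.4  -0.    1.23  1.76] open 0.0928 F [-0.5 -0.6 -1.1] 
 shift [-147.7  261.4   21.9] turn [   0.4   -0.  -142.6] 
 zax [ 0.005 -0.001 -1.   ] xax [0.996 0.086 0.005]
scene tsq 245
[0.4281 0.2049] 0.13378621846008476
scene tpl 232
[0.5402 0.2075] 0.132363129980146
scene trd 382
[0.6485 0.2277] 0.13441814717491885
scene round 406
[0.5925 0.2186] 0.11781556317816255
side tsq 382
[0.4266 0.2049] 0.13130674702327255
side tpl 329
[0.5397 0.213 ] 0.13160973688290062
side trd 330
[0.6551 0.2247] 0.13136159672868897
side round 375
[0.6065 0.2223] 0.11787747870772569
```

>>> arm_command:
  targets:
    - [-18, 32, 0, 0, 0, 0, 0]
    - [-18, 32, 0, 0, 0, 0, 0]
    - [-18, 33, 0, 0, 0, 0, 0]
    - [-18, 33, 0, 0, 0, 0, 0]
    - [-19, 33, 0, 0, 0, 0, 0]
    - [-19, 33, 0, 0, 0, 0, 0]
    - [-19, 33, 0, 0, 0, 0, 0]
    - [-19, 33, 0, 0, 0, 0, 0]
    - [0, 0, 0, 0, 0, -7.1, 0]
    - [0, 0, 0, 0, 0, -7.1, 0]
    - [0, 0, 0, 0, 0, -7.1, 0]
    - [0, 0, 0, 0, 0, -7.1, 0]
  grip_force: 40

```text
clock: 19.7
tool_pos: [0.4763, -0.0559, 0.2194]
ee_rot: [0.0, 0.957, 0.289, -0.001]
force: [0.8, -0.4, -0.7]
opening: 0.093
gripper_force: 0.0
```

>>> arm_command:
  targets:
    - [0, 0, 0, 0, 0, -7.1, 0]
    - [0, 0, 0, 0, 0, -7.1, 0]
    - [0, 0, 0, 0, 0, -7.1, 0]
    - [0, 0, 0, 0, 0, -7.1, 0]
    - [0, 0, 0, 0, 0, -7.1, 0]
    - [0, 0, 0, 0, 0, -7.1, 0]
    - [0, 0, 0, 0, 0, -7.1, 0]
    - [0, 0, 0, 0, 0, -7.1, 0]
    - [0, 0, 0, 0, 0, -7.1, 0]
    - [0, 0, 0, 0, 0, -7.1, 0]
    - [0, 0, 0, 0, 0, -7.1, 0]
    - [0, 0, 0, 0, 0, -7.1, 0]

```text
clock: 20.7
tool_pos: [0.4763, -0.0556, 0.2193]
ee_rot: [-0.0, 0.509, 0.861, -0.001]
force: [-0.2, 0.1, 0.2]
opening: 0.0932
gripper_force: 0.0
```

>>> arm_command:
  targets:
    - [0, 0, 0, 0, 0, -7.1, 0]
    - [0, 0, 0, 0, 0, -7.1, 0]
    - [0, 0, 0, 0, 0, -7.1, 0]
    - [0, 0, 0, 0, 0, -7.1, 0]
    - [0, 0, 10, 0, -5, 0, 0]
    - [0, 0, 20, 0, -5, 0, 0]
    - [0, 0, 20, 0, -5, 0, 0]
    - [0, 0, 20, 0, -5, 0, 0]
    - [0, 0, 0, 0, 0, 0, 0]
    - [0, 0, 0, 0, 0, 0, 0]

```text
clock: 21.53
tool_pos: [0.4844, -0.0611, 0.1507]
ee_rot: [0.164, 0.28, 0.944, -0.05]
force: [-0.0, 0.0, 0.3]
opening: 0.093
gripper_force: 0.0
```

```bash
python3 -c "
from h import *
# G=(c + .012*a, z .026)
g=np.array([.493-.843*.012,-.063+.537*.012,.026]); ax=np.array([-.843,.537,0]); t=g+.019*(-.342*ax+np.array([0,0,-.94])); print(t)
go(t,147.5,-20)
p=imaging.read_camera('scene'); w=cloud(p)
m=(np.hypot(w[...,0]-.493,w[...,1]+.063)<.07)&(w[...,2]>.015)&(w[...,2]<.06); P=w[m]; print(len(P),cv2.minAreaRect(P[:,:2].astype(np.float32)))
save(p,'s3.png')
"
```

```text
[ 0.48836181 -0.06004543  0.00814   ]
clock 21.53 pos [ 0.4844 -0.0611  0.1507] j [-0.14  0.22  2.09 -0.29  0.54 -0.91] open 0.093 F [-0.   0.   0.3] 
 shift [ 45.7   3.4 135. ] turn [-0.3 -0.2 -0.5] 
 zax [ 0.282 -0.187 -0.941] xax [-0.789  0.512 -0.339]
767 ((0.49398109316825867, -0.06355273723602295), (0.046256035566329956, 0.1070307120680809), 57.54658508300781)
```

View pics/s3.png

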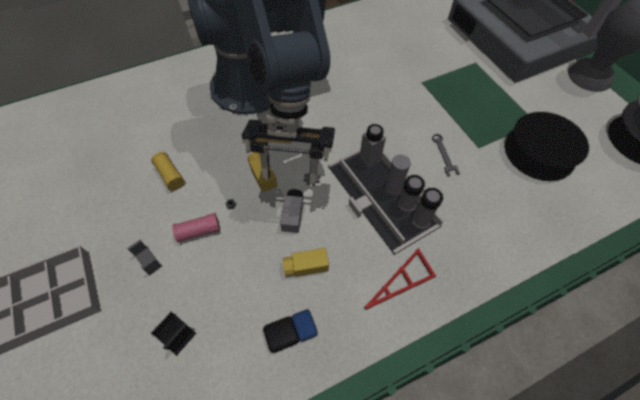

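>>> arm_command:
  targets:
    - [12, 3, 20, 0, 0, -0.5, 0]
    - [12, 0, 30, 0, 0, 0, 0]
    - [12, 0, 30, 0, 0, 0, 0]
    - [10, 0, 30, 0, 0, 0, 0]
    - [0, 0, 18, 0, 0, 0, 0]
    - [0, 0, 6, 0, 0, 0, 0]
    - [0, 0, 0, 0, 0, 0, 0]
    - [0, 0, 0, 0, 0, 0, 0]

```text
clock: 22.25
tool_pos: [0.4908, -0.0619, 0.011]
ee_rot: [0.167, 0.277, 0.945, -0.052]
force: [0.2, -0.3, -0.2]
opening: 0.0929
gripper_force: 0.0
```

```bash
python3 -c "
from h import *
go((.488,-.060,.008),147.5,-20)"
```

```text
clock 22.25 pos [ 0.4908 -0.0619  0.011 ] j [-0.14  0.53  2.14 -0.78  0.21 -0.39] open 0.0929 F [ 0.2 -0.3 -0.2] 
 shift [4.2 0.1 1.6] turn [-0.3  0.2 -0.1] 
 zax [ 0.288 -0.19  -0.939] xax [-0.791  0.506 -0.345]
```

>>> arm_command:
  targets:
    - [0, 0, 0, 0, 0, 0, 1]
    - [0, 0, 0, 0, 0, 0, 1]
    - [0, 0, 0, 0, 0, 0, 1]
    - [0, 0, 0, 0, 0, 0, 1]
    - [0, 0, 0, 0, 0, 0, 1]
    - [0, 0, 0, 0, 0, 0, 1]
    - [0, 0, 0, 0, 0, 0, 1]
    - [0, 0, 0, 0, 0, 0, 1]

```text
clock: 22.92
tool_pos: [0.4898, -0.061, 0.0105]
ee_rot: [0.167, 0.276, 0.945, -0.051]
force: [-1.5, -0.2, 2.3]
opening: 0.0458
gripper_force: 40.0
```

```bash
python3 -c "
from h import *
go((.488,-.060,.008),147.5,-20);T=toolT();G=T[:3,3]-.019*T[:3,2];print(G,(G-[.493,-.063,.023])@[-.843,.537,0])"
```

```text
clock 22.92 pos [ 0.4898 -0.061   0.0105] j [-0.13  0.53  2.14 -0.78  0.21 -0.39] open 0.0458 F [-1.5 -0.2  2.3] 
 shift [ 2.8 -0.1  1.6] turn [-0.2  0.1 -0.1] 
 zax [ 0.288 -0.188 -0.939] xax [-0.791  0.505 -0.344]
[ 0.4843161  -0.05743855  0.02830599] 0.010307025158362798
```

>>> arm_command:
  targets:
    - [0, 0, -10, 0, 0, 0, 1]
    - [-5, 0, -20, 0, 0, 0, 1]
    - [-10, 0, -30, 0, 0, 0, 1]
    - [-10, 0, -30, 0, 0, 0, 1]
    - [-10, 0, -30, 0, 4, 0, 1]
    - [-10, 0, -30, 0, 4, 0, 1]
    - [-10, 0, -30, 0, 4, 0, 1]
    - [0, 0, -20, 0, 4, 0, 1]
    - [0, 0, -10, 0, 4, 0, 1]
    - [0, 0, 0, 0, 0, 0, 1]
    - [0, 0, 0, 0, 0, 0, 1]
    - [0, 0, 0, 0, 0, 0, 1]

```text
clock: 23.92
tool_pos: [0.4833, -0.0562, 0.2265]
ee_rot: [0.0, 0.281, 0.96, -0.002]
force: [0.2, 0.1, -2.0]
opening: 0.046
gripper_force: 40.0
```

```bash
python3 -c "
from h import *
go((.5,-.18,.22),102,0)"
```

```text
clock 23.92 pos [ 0.4833 -0.0562  0.2265] j [-0.21  0.23  1.8  -0.01  1.11 -1.21] open 0.046 F [ 0.2  0.1 -2. ] 
 shift [-80.8 -95.2   7. ] turn [-0.2  0.2 45.4] 
 zax [-0.001 -0.005 -1.   ] xax [-0.842  0.539 -0.002]
```

>>> arm_command:
  targets:
    - [0, 0, 0, 0, 0, 6.6, 1]
    - [0, 0, 0, 0, 0, 6.6, 1]
    - [0, 0, 0, 0, 0, 6.6, 1]
    - [0, 0, 0, 0, 0, 6.6, 1]
    - [0, 0, 0, 0, 0, 6.6, 1]
    - [0, 0, 0, 0, 0, 6.6, 1]
    - [0, 0, 0, 0, 0, 6.6, 1]
    - [0, 0, 0, 0, 0, 6.5, 1]
    - [-36, 1, 0, 0, 0, 0, 1]
    - [-36, 1, 0, 0, 0, 0, 1]
    - [-36, 1, 0, 0, 0, 0, 1]
    - [-36, 1, 0, 0, 0, 0, 1]

```text
clock: 24.92
tool_pos: [0.4991, -0.2005, 0.2272]
ee_rot: [0.001, 0.677, 0.736, -0.002]
force: [0.5, -0.0, -1.2]
opening: 0.0456
gripper_force: 40.0
```

>>> arm_command:
  targets:
    - [0, 0, 0, 0, 7, 0, 1]
    - [0, 0, 0, 0, 7, 0, 1]
    - [0, 0, 0, 0, 7, 0, 1]
    - [0, 0, 0, 0, 7, 0, 1]
    - [0, 0, 0, 0, 7, 0, 1]
    - [0, 0, 0, 0, 7, 0, 1]
    - [0, 0, 0, 0, 7, 0, 1]
    - [0, 0, 0, 0, 7, 0, 1]
    - [0, 0, 0, 0, 7, 0, 1]
    - [0, 0, 0, 0, 7, 0, 1]
    - [0, 0, 0, 0, 0, 0, 1]
    - [0, 0, 0, 0, 0, 0, 1]

```text
clock: 25.92
tool_pos: [0.4995, -0.1991, 0.2262]
ee_rot: [-0.421, 0.557, 0.603, 0.386]
force: [0.1, -0.7, -0.9]
opening: 0.0458
gripper_force: 40.0
```

```bash
python3 -c "
from h import *
go((.5,-.19,.060),94.8,70)"
```

```text
clock 25.92 pos [ 0.4995 -0.1991  0.2262] j [-0.79  0.8   1.35  0.72  1.99 -0.94] open 0.0458 F [ 0.1 -0.7 -0.9] 
 shift [-152.7    1.9   66.2] turn [ 0.1  0.3 -0.3] 
 zax [-0.077  0.935 -0.347] xax [-0.024  0.346  0.938]
```

>>> arm_command:
  targets:
    - [-20, 0, 9, 0, 0, 0, 1]
    - [-30, 0, 13, 0, 0.3, 0, 1]
    - [-30, 0, 13, 0, 0, 0, 1]
    - [-30, 0, 13, 0, 0, 0, 1]
    - [-24, 0, 10, 0, 0, 0, 1]
    - [-13, 0, 6, 0, 0, 0, 1]
    - [-5, 0, 2, 0, 0, 0, 1]
    - [0, 0, 0, 0, 0, 0, 1]
    - [0, 0, 0, 0, 0, 0, 1]

```text
clock: 26.67
tool_pos: [0.4996, -0.1901, 0.0645]
ee_rot: [-0.421, 0.555, 0.603, 0.389]
force: [0.5, 0.6, -0.8]
opening: 0.0456
gripper_force: 40.0
```

>>> arm_command:
  targets:
    - [-0.9, 0, 0.3, 0, 0, 0, 1]
    - [-0.9, 0, 0.3, 0, 0, 0, 1]
    - [0, 0, 0, 0, 0, 0, 1]

```text
clock: 26.92
tool_pos: [0.4992, -0.1901, 0.0619]
ee_rot: [-0.422, 0.555, 0.603, 0.389]
force: [-0.9, 0.1, -1.4]
opening: 0.0457
gripper_force: 40.0
```

>>> arm_command:
  targets:
    - [-0.9, 0, 0.3, 0, 0, 0, 1]
    - [-0.9, 0, 0.3, 0, 0, 0, 1]
    - [0, 0, 0, 0, 0, 0, 1]

```text
clock: 27.17
tool_pos: [0.499, -0.1898, 0.0592]
ee_rot: [-0.422, 0.555, 0.602, 0.389]
force: [-0.2, -0.2, -1.7]
opening: 0.0455
gripper_force: 40.0
```

>>> arm_command:
  targets:
    - [-0.9, 0, 0.3, 0, 0, 0, 1]
    - [-0.9, 0, 0.3, 0, 0, 0, 1]
    - [0, 0, 0, 0, 0, 0, 1]

```text
clock: 27.42
tool_pos: [0.499, -0.19, 0.0587]
ee_rot: [-0.423, 0.554, 0.602, 0.39]
force: [-2.5, -0.5, 8.5]
opening: 0.0462
gripper_force: 40.0
```

>>> arm_command:
  targets:
    - [-0.9, 0, 0.3, 0, 0, 0, 1]
    - [0, 0, 0, 0, 0, 0, 1]

```text
clock: 27.58
tool_pos: [0.499, -0.1901, 0.0587]
ee_rot: [-0.423, 0.554, 0.602, 0.39]
force: [-3.9, -1.3, 16.3]
opening: 0.0456
gripper_force: 40.0
```

>>> arm_command:
  targets:
    - [-0.9, 0, 0.3, 0, 0, 0, 1]
    - [0, 0, 0, 0, 0, 0, 1]

```text
clock: 27.75
tool_pos: [0.4989, -0.1901, 0.0586]
ee_rot: [-0.423, 0.553, 0.602, 0.39]
force: [-5.2, -0.5, 21.7]
opening: 0.0456
gripper_force: 40.0
```

>>> arm_command:
  targets:
    - [2.6, 0, -0.9, 0, 0, 0, 1]
    - [0, 0, 0, 0, 0, 0, 0.5]
    - [0, 0, 0, 0, 0, 0, 0.3]
    - [0, 0, 0, 0, 0, 0, 0]
    - [0, 0, 0, 0, 0, 0, 0]
    - [0, 0, 0, 0, 0, 0, 0]
    - [0, 0, -15, 0, 0, 0, 0]
    - [0, 0, -35, 0, 0, 0, 0]
    - [0, 0, -35, 0, 0, 0, 0]
    - [20, 0, -20, 0, 0, 0, 0]
    - [40, 0, 0, 0, 0, 0, 0]
    - [40, 0, 0, 0, 0, 0, 0]

```text
clock: 28.75
tool_pos: [0.5039, -0.2548, 0.1882]
ee_rot: [-0.423, 0.555, 0.601, 0.389]
force: [0.4, -0.2, 0.6]
opening: 0.093
gripper_force: 0.0
```

>>> arm_command:
  targets:
    - [40, 0, 0, 0, 0, 0, 0]
    - [20, 0, 0, 0, -7, 0, 0]
    - [0, 0, 0, 0, -7, 0, 0]
    - [0, 0, 0, 0, -7, 0, 0]
    - [0, 0, 0, 0, -7, 0, 0]
    - [0, 0, 0, 0, -7, 0, 0]
    - [0, 0, 0, 0, -7, 0, 0]
    - [0, 0, 0, 0, -7, 0, 0]
    - [0, 0, 0, 0, -7, 0, 0]
    - [0, 0, 0, 0, -7, 0, 0]
    - [0, 0, 0, 0, -7, 0, 0]
    - [0, 0, 0, 0, 0, 0, 0]

```text
clock: 29.75
tool_pos: [0.5028, -0.2318, 0.2454]
ee_rot: [0.002, 0.676, 0.736, -0.001]
force: [-0.1, -0.1, 0.2]
opening: 0.093
gripper_force: 0.0
```

```bash
python3 -c "
from h import *
go((.5,-.2,.2),4.8,0)
for n in ['scene','side']:
    p=imaging.read_camera(n); w=cloud(p)
    for lo,hi in ((.09,.125),(.05,.083)):
        m=(np.hypot(w[...,0]-.5,w[...,1]+.2)<.05)&(w[...,2]>lo)&(w[...,2]<hi); P=w[m]; print(n,m.sum())
        if m.sum()>5: print(cv2.minAreaRect(P[:,:2].astype(np.float32)),P[:,2].max())
"
```

```text
clock 29.75 pos [ 0.5028 -0.2318  0.2454] j [-0.51  0.33  1.61 -0.    1.2  -0.6 ] open 0.093 F [-0.1 -0.1  0.2] 
 shift [32.1 -0.1 45.3] turn [ 0.3  0.2 90.1] 
 zax [ 0.002 -0.005 -1.   ] xax [-0.085  0.996 -0.005]
scene 310
((0.5004108548164368, -0.20078741014003754), (0.042509861290454865, 0.04361126944422722), 64.23059844970703) 0.11091441205820673
scene 164
((0.5008779168128967, -0.20063704252243042), (0.0455290749669075, 0.046129897236824036), 4.08184289932251) 0.08299465056151889
side 163
((0.4977876842021942, -0.19839434325695038), (0.04191897436976433, 0.04301666468381882), 52.874732971191406) 0.10725582720833665
side 240
((0.49839475750923157, -0.1984817534685135), (0.04723908379673958, 0.04624645784497261), 5.4849677085876465) 0.08299784298683738
```

>>> arm_command:
  targets:
    - [16, 0, 0, 0, 0, 6.9, 0]
    - [0, 0, 0, 0, 0, 6.9, 0]
    - [0, 0, 0, 0, 0, 6.9, 0]
    - [0, 0, 0, 0, 0, 6.9, 0]
    - [0, 0, 0, 0, 0, 6.9, 0]
    - [0, 0, 0, 0, 0, 6.9, 0]
    - [0, 0, 0, 0, 0, 6.9, 0]
    - [0, 0, 0, 0, 0, 6.9, 0]
    - [0, 0, 0, 0, 0, 6.9, 0]
    - [0, 0, 0, 0, 0, 6.9, 0]
    - [0, 0, 0, 0, 0, 6.9, 0]
    - [0, 0, 0, 0, 0, 6.9, 0]

```text
clock: 30.85
tool_pos: [0.5012, -0.2188, 0.2439]
ee_rot: [-0.002, 0.995, 0.1, -0.001]
force: [-0.3, -1.1, -0.5]
opening: 0.0929
gripper_force: 0.0
```

>>> arm_command:
  targets:
    - [0, -16, 0, 0, 0, 6.9, 0]
    - [0, 0, 20, 0, 0, 0, 0]
    - [0, 0, 20, 0, 0, 0, 0]
    - [0, 0, 0, 0, 0, 0, 0]
    - [0, 0, 0, 0, 0, 0, 0]

```text
clock: 31.27
tool_pos: [0.4977, -0.2028, 0.2038]
ee_rot: [-0.002, 0.999, 0.043, -0.001]
force: [0.8, -1.6, 0.6]
opening: 0.0928
gripper_force: 0.0
```

```bash
python3 -c "
from h import *
go((.4995,-.1997,.05),4.8,0)"
```

```text
clock 31.27 pos [ 0.4977 -0.2028  0.2038] j [-0.47  0.35  1.7   0.    1.1   1.01] open 0.0928 F [ 0.8 -1.6  0.6] 
 shift [  2.4  -2.3 153.8] turn [-0.2  0.1  0.1] 
 zax [-0.003  0.004 -1.   ] xax [ 0.996  0.086 -0.002]
```

>>> arm_command:
  targets:
    - [2, -3, 0, -0.2, 0.1, 0, 0]
    - [0, 0, 38, 0, 0, 0, 0]
    - [0, 0, 38, 0, 0, 0, 0]
    - [0, 0, 36, 0, 0, 0, 0]
    - [0, 0, 26, 0, 0, 0, 0]
    - [0, 0, 15, 0, 0, 0, 0]
    - [0, 0, 0, 0, 0, 0, 0]
    - [0, 0, 0, 0, 0, 0, 0.8]
    - [0, 0, 0, 0, 0, 0, 0.8]
    - [0, 0, 0, 0, 0, 0, 0.8]
    - [0, 0, 0, 0, 0, 0, 0.8]
    - [0, 0, 0, 0, 0, 0, 0.8]
  grip_force: 20

```text
clock: 32.27
tool_pos: [0.5005, -0.1996, 0.0525]
ee_rot: [0.002, 0.999, 0.043, 0.002]
force: [0.1, -0.3, 0.3]
opening: 0.0644
gripper_force: 0.0
```

>>> arm_command:
  targets:
    - [0, 0, 0, 0, 0, 0, 0.9]
    - [0, 0, 0, 0, 0, 0, 1]
    - [0, 0, 0, 0, 0, 0, 1]
    - [0, 0, 0, 0, 0, 0, 1]
  grip_force: 30

```text
clock: 32.6
tool_pos: [0.5002, -0.1996, 0.0517]
ee_rot: [0.001, 0.999, 0.043, 0.001]
force: [0.0, 0.3, 1.8]
opening: 0.0466
gripper_force: 29.7
```

>>> arm_command:
  targets:
    - [0, 0, -10, 0, 0, 0, 1]
    - [0, 0, -40, 0, 0, 0, 1]
    - [0, 0, -40, 0, 0, 0, 1]
    - [0, 0, -40, 0, 0, 0, 1]
    - [0, 0, -40, 0, 0, 0, 1]
    - [0, 0, -20, 0, 0, 0, 1]
    - [0, 0, 0, 0, 0, 0, 1]
    - [0, 0, 0, 0, 0, 0, 1]

```text
clock: 33.27
tool_pos: [0.4997, -0.1989, 0.2423]
ee_rot: [0.002, 0.999, 0.043, 0.002]
force: [0.3, 1.1, -1.2]
opening: 0.0465
gripper_force: 29.7
```

```bash
python3 -c "
from h import *
go((.4842,.2085,.2),4.8,0)"
```

```text
clock 33.27 pos [ 0.4997 -0.1989  0.2423] j [-0.46  0.3   1.66 -0.    1.18  1.02] open 0.0465 F [ 0.3  1.1 -1.2] 
 shift [  19.8 -407.3   41.1] turn [ 0.2 -0.2  0.2] 
 zax [ 0.003 -0.003 -1.   ] xax [0.996 0.087 0.003]
```

Can is centred in the grip; carry it to the square gap.

>>> arm_command:
  targets:
    - [2, -37, 0, 0, 0, 0, 1]
    - [2, -37, 0, 0, 0, 0, 1]
    - [2, -37, 0, 0, 0, 0, 1]
    - [2, -37, 0, 0, 0, 0, 1]
    - [2, -37, 0, 0, 0, 0, 1]
    - [2, -37, 0, 0, 0, 0, 1]
    - [2, -37, 0, 0, 0, 0, 1]
    - [2, -37, 0, 0, 0, 0, 1]
    - [2, -37, 0, 0, 0, 0, 1]
    - [2, -37, 0, 0, 0, 0, 1]
    - [0, -25, 0, 0, 0, 0, 1]
    - [0, -12, 0, 0, 0, 0, 1]

```text
clock: 34.27
tool_pos: [0.4828, 0.2107, 0.2385]
ee_rot: [0.001, 0.999, 0.045, -0.001]
force: [0.3, -0.8, -1.5]
opening: 0.0465
gripper_force: 29.7
```

>>> arm_command:
  targets:
    - [0, 0, 0, 0, 0, 0, 1]
    - [0, 0, 0, 0, 0, 0, 1]
    - [0, 0, 10, 0, 0, 0, 1]
    - [0, 0, 10, 0, 0, 0, 1]
    - [0, 0, 10, 0, 0, 0, 1]
    - [0, 0, 0, 0, 0, 0, 1]
    - [0, 0, 0, 0, 0, 0, 1]
    - [0, 0, 0, 0, 0, 0, 1]

```text
clock: 34.93
tool_pos: [0.4845, 0.2079, 0.2106]
ee_rot: [0.001, 0.999, 0.043, 0.001]
force: [0.2, 0.3, -0.8]
opening: 0.0468
gripper_force: 29.7
```

```bash
python3 -c "
from h import *
go((.4842,.2085,.06),4.8,0)
T=toolT();c=T[:3,3]
for n in ['scene','side']:
    p=imaging.read_camera(n); w=cloud(p)
    m=(np.hypot(w[...,0]-c[0],w[...,1]-c[1])<.038)&(w[...,2]<c[2]-.008)&(w[...,2]>c[2]-.045); P=w[m]; print(n,m.sum(),P.min(0),P.max(0),cv2.minAreaRect(P[:,:2].astype(np.float32)))
"
```

```text
clock 34.93 pos [0.4845 0.2079 0.2106] j [ 0.32  0.32  1.72 -0.    1.1   1.8 ] open 0.0468 F [ 0.2  0.3 -0.8] 
 shift [ -0.5  -1.  150.6] turn [ 0.1 -0.1  0.2] 
 zax [ 0.002 -0.002 -1.   ] xax [0.996 0.086 0.002]
scene 272 [0.46349083 0.18167096 0.16565096] [0.50943346 0.23236468 0.20255448] ((0.4959319233894348, 0.1978721022605896), (0.06237605959177017, 0.033023908734321594), 49.9036750793457)
side 526 [0.45746585 0.18349721 0.16572103] [0.50614937 0.23257859 0.20264064] ((0.4720987379550934, 0.21767504513263702), (0.06320113688707352, 0.03455132246017456), 47.673587799072266)
```

>>> arm_command:
  targets:
    - [1, -1, 10, 0, 0, 0, 1]
    - [0, 0, 25, 0, 0, 0, 1]
    - [0, 0, 25, 0, 0, 0, 1]
    - [0, 0, 25, 0, 0, 0, 1]
    - [0, 0, 25, 0, 0, 0, 1]
    - [0, 0, 20, 0, 0, 0, 1]
    - [0, 0, 12, 0, 0, 0, 1]
    - [0, 0, 5, 0, 0, 0, 1]
    - [0, 0, 0, 0, 0, 0, 1]
    - [0, 0, 0, 0, 0, 0, 1]

```text
clock: 35.87
tool_pos: [0.4858, 0.209, 0.0639]
ee_rot: [0.001, 0.999, 0.043, 0.001]
force: [-0.0, -0.1, -1.0]
opening: 0.0466
gripper_force: 29.7
```

>>> arm_command:
  targets:
    - [0, 0, 2, 0, 0, 0, 1]
    - [0, 0, 2, 0, 0, 0, 1]
    - [0, 0, 0, 0, 0, 0, 1]

```text
clock: 36.12
tool_pos: [0.4857, 0.2089, 0.0598]
ee_rot: [0.001, 0.999, 0.043, 0.001]
force: [0.8, 0.8, -0.7]
opening: 0.0465
gripper_force: 29.7
```

>>> arm_command:
  targets:
    - [0, 0, 1, 0, 0, 0, 1]
    - [0, 0, 1, 0, 0, 0, 1]
    - [0, 0, 0, 0, 0, 0, 1]

```text
clock: 36.37
tool_pos: [0.4855, 0.2089, 0.0576]
ee_rot: [0.001, 0.999, 0.043, 0.001]
force: [0.7, 0.1, -1.5]
opening: 0.0465
gripper_force: 29.7
```

>>> arm_command:
  targets:
    - [0, 0, 1, 0, 0, 0, 1]
    - [0, 0, 1, 0, 0, 0, 1]
    - [0, 0, 0, 0, 0, 0, 1]

```text
clock: 36.62
tool_pos: [0.4858, 0.2089, 0.0558]
ee_rot: [0.001, 0.999, 0.043, 0.001]
force: [-0.2, 0.2, 1.2]
opening: 0.0467
gripper_force: 29.7
```

>>> arm_command:
  targets:
    - [0, 0, 1, 0, 0, 0, 1]
    - [0, 0, 0, 0, 0, 0, 1]

```text
clock: 36.78
tool_pos: [0.4859, 0.2085, 0.0553]
ee_rot: [0.002, 0.999, 0.044, 0.001]
force: [-1.7, -5.9, 9.7]
opening: 0.0461
gripper_force: 29.9
```

>>> arm_command:
  targets:
    - [0, 0, -0.8, 0, 0, 0, 1]
    - [0, 0, 0, 0, 0, 0, 0.5]
    - [0, 0, 0, 0, 0, 0, 0.3]
    - [0, 0, 0, 0, 0, 0, 0]
    - [0, 0, 0, 0, 0, 0, 0]
    - [0, 0, 0, 0, 0, 0, 0]
    - [0, 0, -15, 0, 0, 0, 0]
    - [0, 0, -35, 0, 0, 0, 0]
    - [0, 0, -40, 0, 0, 0, 0]
    - [0, 0, -40, 0, 0, 0, 0]
    - [0, 0, -25, 0, 0, 0, 0]
    - [0, 0, 0, 0, 0, 0, 0]

```text
clock: 37.78
tool_pos: [0.4874, 0.21, 0.2158]
ee_rot: [-0.0, 0.999, 0.044, 0.005]
force: [0.7, -0.8, 1.3]
opening: 0.0925
gripper_force: 0.0
```

>>> arm_command:
  targets:
    - [0, 39, 0, 0, 0, 0, 0.8]
    - [0, 39, 0, 0, 0, 0, 1]
    - [0, 39, 0, 0, 0, 0, 1]
    - [0, 39, 0, 0, 0, 0, 1]
    - [0, 39, 0, 0, 0, 0, 1]
    - [0, 0, 0, 0, 0, 0, 1]
    - [0, 0, 0, 0, 0, 0, 1]
    - [0, 0, 0, 0, 0, 0, 1]

```text
clock: 38.45
tool_pos: [0.502, 0.0152, 0.2103]
ee_rot: [0.001, 0.999, 0.043, 0.0]
force: [0.7, 1.0, -0.0]
opening: 0.0442
gripper_force: 0.0
```

```bash
python3 -c "
from h import *
go((.553,.045,.15),4.8,0)
L=np.eye(4);a=np.radians(4.8);L[:2,:2]=[[np.cos(a),-np.sin(a)],[np.sin(a),np.cos(a)]];L[:3,3]=[.5415,.212,0]
for n in ['side','scene']:
    p=imaging.read_camera(n); w=cloud(p); l=(w-L[:3,3])@L[:3,:3]
    for nm,x in [('tsq',-115),('sq',-58),('tpl',0),('rd',58),('trd',115)]:
        hi=.125 if nm in('sq','rd') else .14
        m=(abs(l[...,0]-x/1000)<.031)&(abs(l[...,1])<.035)&(l[...,2]>hi-.02)&(l[...,2]<hi-.005)
        if nm in('sq','rd'): m=(abs(l[...,0]-x/1000)<.031)&(abs(l[...,1])<.035)&(l[...,2]>.1)&(l[...,2]<.113)
        P=l[m]
        if len(P)>5: print(n,nm,len(P),np.round(np.array(cv2.minAreaRect((1000*P[:,:2]).astype(np.float32))[0]),1))
    m=(abs(l[...,0])<.03)&(l[...,1]<-.07)&(l[...,1]>-.16)&(l[...,2]>.025)&(l[...,2]<.045); P=l[m]; print('pad',len(P),P.min(0).round(4),P.max(0).round(4))
    save(p,n+'4.png')
"
```

```text
clock 38.45 pos [0.502  0.0152 0.2103] j [-0.06  0.27  1.78 -0.    1.08  1.42] open 0.0442 F [ 0.7  1.  -0. ] 
 shift [ 53.3 -25.4  60.3] turn [ 0.1 -0.1  0.1] 
 zax [ 0.001 -0.002 -1.   ] xax [0.996 0.086 0.001]
side tsq 308 [-115.     2.3]
side sq 264 [-56.5   1.7]
side tpl 268 [-2.3  0.6]
side rd 246 [59.9  3.5]
side trd 262 [114.9   3.2]
pad 67 [-0.0248 -0.1306  0.0254] [ 0.0236 -0.1193  0.0385]
scene tsq 214 [-113.7    2. ]
scene sq 222 [-57.3  -1.7]
scene tpl 250 [ 0.1 -0.2]
scene rd 311 [58.1  1.8]
scene trd 346 [116.7   2.4]
pad 166 [-0.0298 -0.1314  0.025 ] [ 0.0288 -0.0764  0.0396]
```

View pics/side4.png

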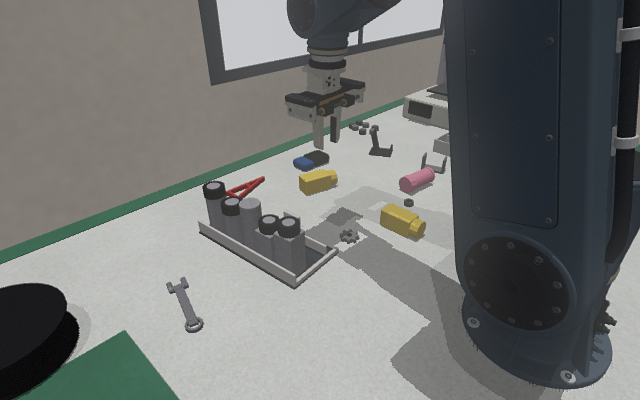

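>>> arm_command:
  targets:
    - [28, -11, 0, 0, 0, 0, 1]
    - [28, -11, 0, 0, 0, 0, 1]
    - [0, 0, 40, 0, 0, 0, 1]
    - [0, 0, 40, 0, 0, 0, 1]
    - [0, 0, 40, 0, 0, 0, 1]
    - [0, 0, 40, 0, 0, 0, 1]
    - [0, 0, 20, 0, 0, 0, 1]
    - [0, 0, 12, 0, 0, 0, 1]
    - [0, 0, 0, 0, 0, 0, 1]
    - [0, 0, 0, 0, 0, 0, 1]

```text
clock: 39.38
tool_pos: [0.5568, 0.042, 0.0195]
ee_rot: [0.001, 0.999, 0.044, 0.001]
force: [0.4, -0.4, 0.8]
opening: 0.0003
gripper_force: 0.0
```

>>> arm_command:
  targets:
    - [0, -5, 0, 0, 0, 0, 1]
    - [0, -5, 0, 0, 0, 0, 1]
    - [0, -5, 0, 0, 0, 0, 1]
    - [0, -5, 0, 0, 0, 0, 1]
    - [0, -5, 0, 0, 0, 0, 1]
    - [0, -5, 0, 0, 0, 0, 1]
    - [0, -5, 0, 0, 0, 0, 1]
    - [0, -5, 0, 0, 0, 0, 1]
    - [0, -5, 0, 0, 0, 0, 1]
    - [0, -5, 0, 0, 0, 0, 1]

```text
clock: 40.22
tool_pos: [0.5521, 0.0916, 0.0188]
ee_rot: [0.001, 0.999, 0.043, 0.001]
force: [0.9, -1.0, 1.7]
opening: 0.0005
gripper_force: 0.9
```

```bash
cat > pad.py <<'E'
from h import *
L=np.eye(4);a=np.radians(4.8);L[:2,:2]=[[np.cos(a),-np.sin(a)],[np.sin(a),np.cos(a)]];L[:3,3]=[.5415,.212,0]
T=toolT(); print("tcp lane",((T[:3,3]-L[:3,3])@L[:3,:3]).round(4))
p=imaging.read_camera('scene'); w=cloud(p); l=(w-L[:3,3])@L[:3,:3]
for x in (-.09,.09):
    m=(abs(l[...,0]-x)<.02)&(l[...,1]<-.02)&(l[...,1]>-.12)&(l[...,2]>.026)&(l[...,2]<.04); P=l[m]; print('rail',len(P),P[:,1].min().round(4),P[:,1].max().round(4))
save(p,'g%d.png'%(p['shot'],))
E
python3 pad.py
```

```text
tcp lane [ 0.0005 -0.1209  0.0188]Traceback (most recent call last):
  File "pad.py", line 6, in <module>
    m=(abs(l[...,0]-x)<.02)&(l[...,1]<-.02)&(l[...,1]>-.12)&(l[...,2]>.026)&(l[...,2]<.04); P=l[m]; print('rail',len(P),P[:,1].min().round(4),P[:,1].max().round(4))
                                                                                                                        ~~~~~~~~~~^^
    return umr_minimum(a, axis, None, out, keepdims, initial, where)
ValueError: zero-size array to reduction operation minimum which has no identity
```

Keep pushing in small steps until the force rises.

>>> arm_command:
  targets:
    - [0, -4, 0, 0, 0, 0, 1]
    - [0, -4, 0, 0, 0, 0, 1]
    - [0, -3, 0, 0, 0, 0, 1]
    - [0, 0, 0, 0, 0, 0, 1]

```text
clock: 40.6
tool_pos: [0.551, 0.1026, 0.0187]
ee_rot: [0.001, 0.999, 0.044, 0.001]
force: [-0.1, -0.7, -0.4]
opening: 0.0005
gripper_force: 0.0
```

>>> arm_command:
  targets:
    - [0, -2, 0, 0, 0, 0, 1]
    - [0, -2, 0, 0, 0, 0, 1]
    - [0, 0, 0, 0, 0, 0, 1]

```text
clock: 40.85
tool_pos: [0.5506, 0.1063, 0.0186]
ee_rot: [0.001, 0.999, 0.043, 0.001]
force: [0.5, 0.4, 0.8]
opening: 0.0003
gripper_force: 0.0
```

>>> arm_command:
  targets:
    - [0, -2, 0, 0, 0, 0, 1]
    - [0, -1, 0, 0, 0, 0, 1]
    - [0, 0, 0, 0, 0, 0, 1]

```text
clock: 41.1
tool_pos: [0.5504, 0.1092, 0.0187]
ee_rot: [0.001, 0.999, 0.043, 0.001]
force: [0.0, 0.1, 0.1]
opening: 0.0006
gripper_force: 0.1
```

>>> arm_command:
  targets:
    - [0, -2, 0, 0, 0, 0, 1]
    - [0, -2, 0, 0, 0, 0, 1]

```text
clock: 41.27
tool_pos: [0.55, 0.1131, 0.0186]
ee_rot: [0.001, 0.999, 0.043, 0.001]
force: [-0.7, -1.2, -0.3]
opening: 0.0009
gripper_force: 0.8
```

>>> arm_command:
  targets:
    - [0, -2, 0, 0, 0, 0, 1]
    - [0, -2, 0, 0, 0, 0, 1]

```text
clock: 41.43
tool_pos: [0.5498, 0.1165, 0.0187]
ee_rot: [0.002, 0.999, 0.044, 0.001]
force: [0.4, -23.8, 2.3]
opening: 0.0002
gripper_force: 11.9
```

```bash
sed -i 's/P\[:,1\].min.*)$/np.percentile(P[:,1],[0,5,50,95,100]).round(4) if len(P) else 0)/;s/.026)&/.022)\&/' pad.py; python3 pad.py
```

```text
tcp lane [ 0.0002 -0.0959  0.0187]
rail 0 0
rail 60 [-0.0323 -0.0318 -0.0299 -0.0261 -0.0252]
```

>>> arm_command:
  targets:
    - [0, 0, 0, 0, 0, 0, 1]
    - [0, 0, 0, 0, 0, 0, 1]
    - [0, 0, 0, 0, 0, 0, 1]

```text
clock: 41.73
tool_pos: [0.5498, 0.1162, 0.0187]
ee_rot: [0.002, 0.999, 0.044, 0.001]
force: [-0.2, -9.1, -0.2]
opening: 0.0005
gripper_force: 4.6
```

>>> arm_command:
  targets:
    - [0, 5, 0, 0, 0, 0, 1]
    - [0, 20, 0, 0, 0, 0, 1]
    - [0, 25, 0, 0, 0, 0, 1]
    - [0, 0, -35, 0, 0, 0, 1]
    - [0, 0, -40, 0, 0, 0, 1]
    - [0, 20, -40, 0, 0, 0, 1]
    - [0, 35, -40, 0, 0, 0, 1]
    - [0, 40, -20, 0, 0, 0, 1]
    - [0, 0, 0, 0, 0, 0, 1]
    - [0, 0, 0, 0, 0, 0, 1]

```text
clock: 42.57
tool_pos: [0.5617, -0.0167, 0.1824]
ee_rot: [0.001, 0.999, 0.042, 0.002]
force: [-0.1, 0.1, -0.3]
opening: 0.0008
gripper_force: 0.0
```

```bash
python3 pad.py
python3 - <<'E'
from h import *
p=imaging.read_camera('scene'); save(p,'end.png')
cv2.imwrite('pics/endc.png',cv2.resize(p['image'][110:270,300:460],None,fx=3.5,fy=3.5)[:,:,::-1])
E
```

```text
tcp lane [ 0.001  -0.2296  0.1824]
rail 39 [-0.0329 -0.0324 -0.0305 -0.0212 -0.0206]
rail 62 [-0.0325 -0.0316 -0.0303 -0.0261 -0.0257]
```

View pics/endc.png

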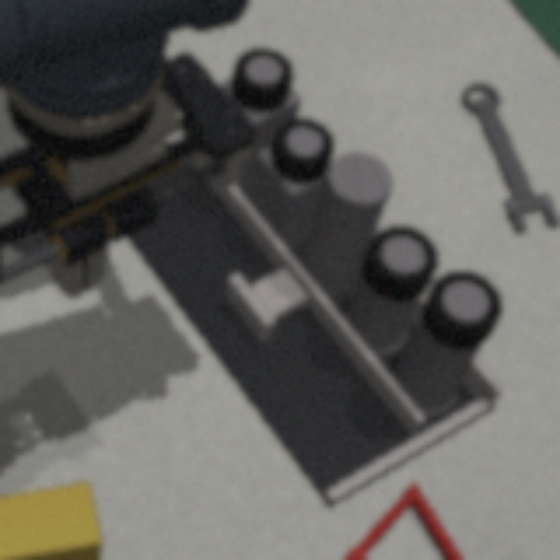

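The crop shows all five canisters upright and the rail against the row, its pad near (265,300). The arm is clear, so I'm handing the job in.

```bash
python3 -c "
from h import *
print(manip.sign_off())"
```

```text
the job is handed in; nothing more can be done
None
```

Both toppled canisters stand upright in their gaps and the guard rail is pushed home; I handed the job in at about 43 s on the robot clock. The judge gave no verdict, but the last picture shows the row standing and the rail closed.

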